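# Walk the condiment turntable back to the wall and bring the honey round to the front

## Robot

A 6-joint arm with a two-finger parallel gripper is mounted at the origin on a cart in front of the work surface, level with it; the furniture and walls round the work are solid. World frame = base frame: x ahead of the robot, y to its left, z up, the work surface at z = 0. Lengths are in m, angles in degrees, forces in N, time in s.
With the tool pointing down it reaches from about 0.25 to 0.725 m from the base axis. Payload 9.7 kg.
Tool frame: the origin (TCP) lies between the finger pads; the fingertips stand 19 mm ahead of it and the grasp point (between the pads) is the TCP; z points along the fingers, y is the line along which they close (so a half turn about z gives the same grasp; the last joint's range is limited). The gripper opens to 85 mm and grips with 20 to 120 N. Pads are 22 mm wide; open, the fingers measure 114 mm over their backs; the gripper's body (76 mm by 85 mm) begins 54 mm behind the grasp point. The pads swing forward as they close: fully open they stand 13 mm farther back than shut.
Start: joints at [-74.656, 4.979, 10.078, 95.1, 0, 90], TCP at [0.146, -0.53, 0.25] pointing down, gripper open.
Joint ranges: [-179.16, 179.16], [-48.56, 103.87], [-65.8, 70.77], [-126.05, 130.52], [-82.76, 87.17], [-180, 180]. Speed limits (degrees/s): [127.2, 127.2, 147.25, 180, 180, 180].

## Interface

Orientations are given as [roll, pitch, yaw] about the fixed x, y, z axes, in that order (R = Rz(yaw) Ry(pitch) Rx(roll)).
In Python, from workcell import telemetry, camera, calibration, workorder gives the robot as it stands.
- The arm moves only by the tool play_rows, never from a script. Its argument "increments" is a list of rows, each a list of 3 entries, a list of its own where there are three numbers: the shift along the tool's x, y, z in mm, then the turn, a rotation vector about the tool's x, y, z in degrees, then the closure, from 0 (fully open) to 1 (shut). In form: [[[x, y, z], [ax, ay, az], jaw], ...]. A call has 1 to 20 rows; each row is the pose to reach, as a shift and turn from the pose commanded when the call began, along the tool's axes at that moment; what a row does not reach only later rows make up. A row lasts 1/10 s, in which the tool goes at most 50 mm and 8.59 degrees, less where a joint would pass 70% of its speed; a pose out of reach is approached as far as the arm can. A call with a gripper value outside its range is refused whole. The fingers move at their own pace and stop on an object; "grip_force" is the grip in N (left out, the last holds). Time passes only in rows, so rows that repeat a pose let the fingers close. It gives the time, the measured TCP pose, the force, the opening and the grip force at its end, in the units of the state.
- telemetry.get_obs(): the state, without advancing time (a new reading comes with each control period).
- camera(name): name is "scene" or "top" or "wrist"; returns (picture, depth): 480x640x3 uint8, red, green, blue; 480x640 float32, m along the optical axis (not along the pixel's ray), 0 where there is no reading.
- calibration(name): a dict with "vertical_fov" (degrees; the focal length in pixels is half the picture's height over the tangent of half this angle, whatever the lens; pixels are square), "cx", "cy" (the principal point, pixels), "k1" (the pictures are not rectified: a ray, as slopes to the right and down, at radius r is drawn at 1 + k1 r^2 times it, then the intrinsics apply), "rvec" (rotation vector, rad) and "tvec" (3), from world to camera coordinates, as OpenCV has them; the wrist camera has in their place "hand_eye" (4x4, takes a point from camera to tool coordinates, whose origin is the TCP and whose axes are the flange's). Camera axes: x right, y down, z forward; pixel columns grow to the right and rows downward; lengths in m; the calibration is good to about 2 mm. A picture is of the moment at which its call begins: read the wrist's pose just before it. calibration takes no time and is no camera call.
- workorder.job_done(): hands the job in; it is judged then, once.
The state is a dict: "time": time; "q": joint angles; "qd": joint speeds; "joint_efforts": joint torques, N m; "ee_pos": TCP position; "tcp_rot": TCP orientation; "wrist_force": force on the tool from outside, world axes, zero at the start; "torque": the same for the moment, N m; "opening": finger opening in m; "grasp_force": force on a finger pad.
Only numpy, scipy, OpenCV 4.12 (cv2) and the standard library are available. Lean on these libraries where they do the work, as an engineer would, in place of code of your own. Each camera call takes 0.05 s, during which the arm holds its last target. There are 200 camera calls.

## Task

Walk the heavy condiment turntable back to its place midway between the kitchen-roll post and the green cup by nudging the front corners of its dark wooden base in turn, until the base is square to the tiled wall and the tray's rim is left one to four centimetres off the tiles so that it can still turn. Turn the tray by its lobed rim so that the honey jar stands at the front, facing the room. Do not touch what stands on the tray, and leave the post and the cup where they are.

Things in the scene. Friction and masses are not known exactly. Their poses are not given: they have to be found in the camera images.
- base: the turntable's dark wooden base, 210 x 210 mm, sides upright from 4 to 50 mm above the worktop, edges rounded 10 mm, on 4 mm felt pads; 3.2 kg as loaded; slides under 10 to 25 N. Origin: centre of its underside; +x to its back (into the wall when square), +y to its left. Home: origin about 163 mm from the tiles, 265 mm right of the post (tray and foot of the post then about 50 mm apart)
- tray (a joint): angle (rad) of the light-wood tray about the upright axis through the base's origin, anticlockwise from above; turns easily, stays where left. Disc of radius 114 mm with six round lobes on its rim, 60 degrees apart: radius 19 mm, centred 119 mm from the axis (reach 138 mm), all 54 to 68 mm above the worktop (cork top at 70). At 0 one lobe points to the base's front (-x)
- honey_jar: glass jar of honey with a white lid, 61 mm wide, 111 mm tall, loose on the tray 65 to 86 mm from its axis, at the left or the right at the start; origin: centre of its underside
- pepper_mill: wooden pepper mill, 58 mm wide, 150 mm tall, loose on the tray; origin: centre of its underside
- salt_shaker: glass salt shaker with a grey cap, 44 mm wide, 90 mm tall, loose on the tray; origin: centre of its underside
- tomato_tin: food tin with a teal label, 58 mm wide, 72 mm tall, loose on the tray; origin: centre of its underside
- roll_post: empty wooden kitchen-roll post, 322 mm tall, on a round foot of 152 mm diameter, near the wall to the left of the turntable's place; its +y points left along the wall; origin: centre of its underside
- green_cup: light green cup, 88 mm wide (113 mm with its handle), 60 mm tall, standing near the wall to the right of the turntable's place, its origin about 490 mm right of the post's; origin: centre of its underside
- home_line (a point): unmarked point on the worktop exactly 163 mm out from the tiled wall, in the stretch where the turntable belongs (not its exact place sideways); x axis square into the wall, y axis left along it. A cornice reaches out to 300 mm from the tiles, its underside 530 mm above the worktop; right of it, over the hob, a cooker hood hangs as low and reaches further out
- corner_left (a point): point on the base's front side, 35 mm above the worktop, 85 mm left of the middle (20 mm from the corner). Pushed here towards the wall, the base swings about a point some 200 to 300 mm right of its centre, so the centre goes forward by about three quarters of the push. The tray above overhangs the front by up to 33 mm, so the tool must lean back (top towards the room) to get under it
- corner_right (a point): the like point at the right front corner, 85 mm right of the middle of the base's front side, 35 mm above the worktop; pushed here the base swings the other way

How it is judged (in metres and radians):
At the end, for the whole second after the job is handed in: Base origin 143-183 mm from the tiles (rim 5-45 mm off), 222-305 mm right of the post, square to the wall within 0.1 rad; honey jar within 27 mm of the base's centre line, over 50 mm in front of its axis; all four things still stand on the tray; base and tray at rest (x of base in the frame of home_line between -0.02 and 0.02 m and angle between the x axis of base and the x axis of home_line, either way round below 0.1 rad and y of base in the frame of roll_post between -0.305 and -0.222 m and x of honey_jar in the frame of base below -0.05 m and y of honey_jar in the frame of base between -0.027 and 0.027 m and height (world z) of each of honey_jar, pepper_mill, salt_shaker, tomato_tin above 0.06 m and linear speed of base below 0.01 m/s and velocity of joint tray between -0.05 and 0.05 rad/s); the robot touches nothing.
It fails at once if the robot touches something that stands on the tray (contact force between any of the arm, the fingers and honey_jar above 1 N or contact force between any of the arm, the fingers and pepper_mill above 1 N or contact force between any of the arm, the fingers and salt_shaker above 1 N or contact force between any of the arm, the fingers and tomato_tin above 1 N).
It fails at once if something on the tray falls over (angle between any of honey_jar, pepper_mill, salt_shaker, tomato_tin's own z axis and vertical above 0.4 rad).
It fails at once if the kitchen-roll post or the green cup is shifted by more than 15 mm or knocked over (distance of any of roll_post, green_cup from where it was at the start of the episode above 0.015 m or angle between any of roll_post, green_cup's own z axis and vertical above 0.3 rad).
It also fails if it takes over 61 s, if anything falls off the work surface, if the arm or the gripper's body presses on something with over 40 N, if the wrist force passes 120 N, or if a joint passes its speed limit or range.

## Working session

There is one attempt and no reset: what is moved stays moved. The work goes in short steps, Python scripts to look and compute and a tool call to move; the robot and the scene stay as the last step left them, time stands still between calls to the robot, and variables do not carry over. Pictures are saved under pics/ and viewed, at most 10 in all, crops included, and the job is handed in when it is done.

Besides the shell and the picture viewer there is one more tool, called as a command line: name --argument value ..., lists and objects as JSON in quotes. play_rows: Moves the arm, as the interface text tells. Its arguments: {"type":"object","properties":{"increments":{"type":"array"},"grip_force":{"type":"number"}},"required":["increments"]}

```bash
ls; mkdir -p pics; cat > h.py <<'E'
import numpy as np, cv2
from scipy.spatial.transform import Rotation as R
from workcell import telemetry, camera, calibration, workorder
def K(c):
    f=240/np.tan(np.radians(c['vertical_fov'])/2); return f,c['cx'],c['cy']
def cloud(name,depth,obs=None):
    c=calibration(name); f,cx,cy=K(c)
    v,u=np.mgrid[0:480,0:640]
    x=(u-cx)/f; y=(v-cy)/f
    a,b=x.copy(),y.copy()
    for _ in range(20):
        s=1+c['k1']*(a*a+b*b); a,b=x/s,y/s
    P=np.stack([a*depth,b*depth,depth],-1)
    if name=='wrist':
        H=np.array(c['hand_eye']); P=P@H[:3,:3].T+H[:3,3]
        T=R.from_euler('xyz',obs['tcp_rot'],degrees=True).as_matrix()
        return P@T.T+np.array(obs['ee_pos'])
    Rm=cv2.Rodrigues(np.array(c['rvec'],float))[0]
    return (P-np.array(c['tvec']).ravel())@Rm
def shot(name,tag):
    o=telemetry.get_obs(); im,d=camera(name); np.savez(f'pics/{tag}.npz',im=im,d=d,P=cloud(name,d,o))
    cv2.imwrite(f'pics/{tag}.png',im[:,:,::-1]); return im,d,cloud(name,d,o)
E
python3 - <<'E'
from h import *
print(telemetry.get_obs())
for n in('scene','top'):
    shot(n,n+'0'); c=calibration(n); print(n,c); Rm=cv2.Rodrigues(np.array(c['rvec'],float))[0]; print(-Rm.T@np.array(c['tvec']).ravel())
print(calibration('wrist'))
a=cv2.imread('pics/scene0.png');b=cv2.imread('pics/top0.png')
E
```

```text
pics
{'time': 0.0, 'q': array([-7.46548006e+01,  5.01087465e+00,  1.00338546e+01,  9.50984208e+01,
        7.93047784e-04,  9.00012824e+01]), 'qd': array([-0.00296829,  0.03967852, -0.00395186,  0.14935463,  0.00791981,
       -0.00810027]), 'joint_efforts': array([-2.97100509e-03, -5.20384777e+01,  4.64812231e+01,  1.58457190e-02,
        6.92689946e-05, -8.92795640e-06]), 'ee_pos': array([ 0.14549932, -0.53019828,  0.24957984]), 'tcp_rot': array([-1.79924559e+02, -7.91358619e-04,  1.53439159e+01]), 'wrist_force': array([-0.52402824,  0.01367293,  0.64712118]), 'torque': array([ 0.0117091 , -0.00214405,  0.00548473]), 'grasp_force': 0.0, 'opening': 0.08557052560808764}
scene {'vertical_fov': 57.90368617688728, 'cx': 316.594101728669, 'cy': 236.9882476569802, 'k1': -0.011698726429908093, 'rvec': array([ 2.07544192, -0.89598178,  0.42240754]), 'tvec': array([-0.35007104,  0.38566124,  0.49043304])}
[ 0.13697822 -0.36535974  0.59963165]
top {'vertical_fov': 49.4647934418494, 'cx': 320.4812250030482, 'cy': 239.45664037484138, 'k1': 0.011724596794215753, 'rvec': array([ 2.27024654, -1.89858581,  0.22419751]), 'tvec': array([-0.03096698,  0.63055029,  0.95834557])}
[0.39384947 0.04371701 1.07700988]
{'vertical_fov': 68.97166893926578, 'cx': 319.5395813875929, 'cy': 239.71209053412633, 'k1': -0.052339517034134, 'hand_eye': array([[ 3.39552362e-04, -9.53076640e-01, -3.02728928e-01,
         7.75858658e-02],
       [ 9.99998334e-01,  8.66494272e-04, -1.60633361e-03,
        -1.33914170e-03],
       [ 1.79327192e-03, -3.02727878e-01,  9.53075346e-01,
        -1.25598284e-01],
       [ 0.00000000e+00,  0.00000000e+00,  0.00000000e+00,
         1.00000000e+00]])}
```

View pics/scene0.png

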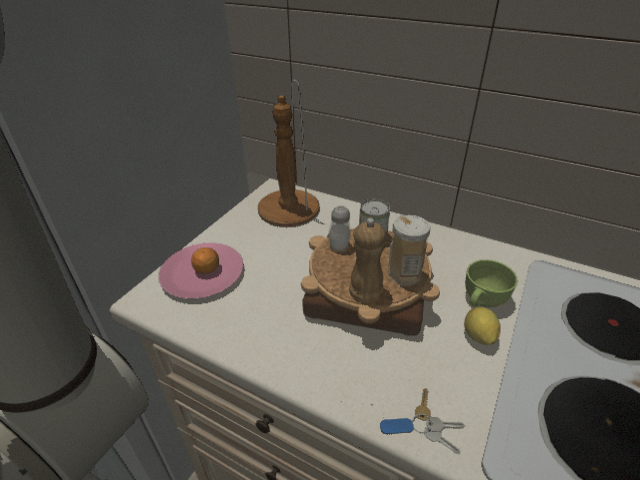

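View pics/top0.png

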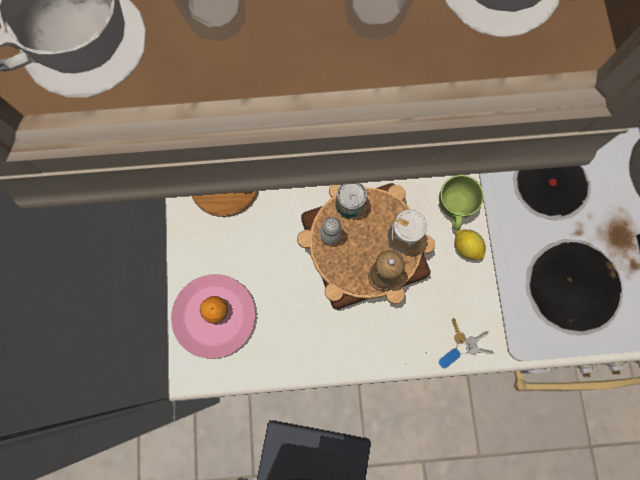

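The scene view shows the turntable skewed, with honey on the right (410,250), the mill in front (368,260), the salt and tin behind, the post at (288,205) and the cup at (490,283). The top view shows the tray centred near (366,243). Next I'll fit the poses.

```bash
python3 - <<'E'
from h import *
S=np.load('pics/scene0.npz');T=np.load('pics/top0.npz')
P=S['P'];im=S['im'];Pt=T['P'];it=T['im']
def at(A,u,v): return np.round(A[v,u],3)
# wall from scene tiles
W=np.concatenate([P[60:150,340:460].reshape(-1,3),P[100:230,520:630].reshape(-1,3)])
c=W.mean(0);n=np.linalg.svd((W-c)[::7],full_matrices=False)[2][2]; 
if n[:2]@c[:2]<0:n=-n
print('wall n',n,'d',n@c,'std',((W-c)@n).std(), 'yaw',np.degrees(np.arctan2(n[1],n[0])))
h=n[:2]/np.linalg.norm(n[:2])
print('top pts table',at(Pt,280,330),at(Pt,430,330),'scene table',at(P,300,360))
print('edge front',at(Pt,300,380), 'obj: honey',at(Pt,410,220),'mill',at(Pt,390,258),'salt',at(Pt,331,224),'tin',at(Pt,351,192),'cup',at(Pt,461,190),'lemon',at(Pt,470,243),'post foot',at(Pt,225,205),'plate',at(Pt,214,310),'keys',at(Pt,450,357))
# lobes in top view: fit
A=np.concatenate([P.reshape(-1,3),Pt.reshape(-1,3)])
# tray points 
def reg(lo,hi,A=A):
    m=(A[:,2]>lo)&(A[:,2]<hi);return A[m]
q=reg(.055,.075,Pt[170:320,290:440].reshape(-1,3))
print('tray n',len(q),q.min(0),q.max(0))
np.save('q.npy',q)
b=reg(.012,.05,P[250:340,290:440].reshape(-1,3)); print('base',len(b),b.min(0),b.max(0)); np.save('b.npy',b)
for nm,(u0,u1,v0,v1),(l,hh) in [('postfoot',(250,325,185,228),(.008,.03)),('cup',(460,520,260,312),(.02,.07))]:
    f=reg(l,hh,P[v0:v1,u0:u1].reshape(-1,3)); print(nm,len(f),f.min(0),f.max(0)); (cc,r)=cv2.minEnclosingCircle(f[:,:2].astype(np.float32)); print(cc,r)
E
```

```text
wall n [0.84757926 0.13452976 0.51333335] d 0.90653363248162 std 0.04795983647766608 yaw 9.018885288117929
top pts table [ 0.442  0.132 -0.002] [ 0.496 -0.17  -0.001] scene table [ 0.434 -0.032  0.   ]
edge front [ 0.352  0.073 -0.001] obj: honey [ 0.664 -0.073  0.183] mill [ 0.581 -0.045  0.219] salt [0.637 0.064 0.161] tin [0.711 0.038 0.141] cup [ 0.8   -0.194  0.016] lemon [ 0.676 -0.215  0.056] post foot [0.676 0.295 0.02 ] plate [0.455 0.262 0.052] keys [ 0.449 -0.214  0.007]
tray n 7326 [ 0.51100985 -0.14296144  0.05500631] [0.7672294  0.1286391  0.07498552]
base 1967 [ 0.50125298 -0.14823572  0.01204966] [0.65223627 0.0417164  0.04999178]
postfoot 1525 [0.65236144 0.23388298 0.00802785] [0.8478436  0.38273366 0.02998133]
(0.7501025199890137, 0.3050134778022766) 0.0978492870926857
cup 1827 [ 0.67902675 -0.23121081  0.02001458] [ 0.81817057 -0.14418143  0.06277894]
(0.7489945888519287, -0.1942591369152069) 0.07106242328882217
```

```bash
cat > fit.py <<'E'
from h import *
from scipy.optimize import least_squares, minimize
def fit_tray(q,x0):
    # outer boundary vs angle: tray shape signed distance
    def sd(p,c,a):
        d=p-c; r=np.hypot(*d.T); s=r-.114
        for k in range(6):
            t=a+np.pi+k*np.pi/3; s=np.minimum(s,np.hypot(*(d-.119*np.array([np.cos(t),np.sin(t)])).T)-.019)
        return s
    # boundary points: rasterize the mask
    g=.002; o=q[:,:2].min(0)-.02; M=np.zeros((160,160),np.uint8)
    ij=((q[:,:2]-o)/g).astype(int); ok=(ij<160).all(1); M[ij[ok,1],ij[ok,0]]=255
    M=cv2.morphologyEx(M,cv2.MORPH_CLOSE,np.ones((7,7)))
    cs=max(cv2.findContours(M,cv2.RETR_EXTERNAL,cv2.CHAIN_APPROX_NONE)[0],key=len)[:,0]*g+g/2+o
    best=min((least_squares(lambda p:sd(cs,p[:2],p[2]),[*x0,a],loss='soft_l1',f_scale=.003) for a in np.radians(range(0,60,12))),key=lambda r:r.cost)
    return best.x,best.cost
def circ(p,r=None):
    c0=p.mean(0)
    if r: return least_squares(lambda c:np.hypot(*(p-c).T)-r,c0,loss='soft_l1',f_scale=.003).x
    return least_squares(lambda c:np.hypot(*(p-c[:2]).T)-c[2],[*c0,.05],loss='soft_l1',f_scale=.003).x
E
python3 - <<'E'
from fit import *
S=np.load('pics/scene0.npz');T=np.load('pics/top0.npz')
P=S['P'];Pt=T['P']; F=P.reshape(-1,3); Ft=Pt.reshape(-1,3)
w=F[(F[:,2]>.1)&(F[:,2]<.35)&(F[:,0]>.6)&(F[:,1]<.25)&(F[:,1]>-.45)]
rng=np.random.default_rng(0);best=(0,)
for _ in range(300):
    a,b=w[rng.integers(len(w),size=2),:2]; t=b-a; L=np.hypot(*t)
    if L<.2: continue
    n=np.array([-t[1],t[0]])/L; n*=np.sign(n[0]); k=(abs((w[:,:2]-a)@n)<.004).sum()
    if k>best[0]: best=(k,n,n@a)
k,n,d=best; i=abs(w[:,:2]@n-d)<.008; c=w[i,:2].mean(0); n=np.linalg.svd(w[i,:2]-c,full_matrices=False)[2][1]; n*=np.sign(n[0]); d=n@c
print('wall',n,d,'yaw',np.degrees(np.arctan2(n[1],n[0])),i.sum(),len(w))
l=np.array([-n[1],n[0]])
q=np.load('q.npy'); x,cost=fit_tray(q[(q[:,2]>.058)],[.64,0]); print('tray',x,np.degrees(x[2]),cost)
# base
b=np.load('b.npy'); b=b[b[:,2]<.045]
bt=Pt[170:320,290:440].reshape(-1,3); bt=bt[(bt[:,2]>.015)&(bt[:,2]<.052)]
def bs(p,X):
    c,s=np.cos(X[2]),np.sin(X[2]); d=X[:2]-p; e=np.abs(np.c_[(p-X[:2])@[c,s],(p-X[:2])@[-s,c]])-.095
    return np.hypot(*np.maximum(e,0).T)+np.minimum(e.max(1),0)-.01
hh=b[:,:2]
r=min((least_squares(lambda X:bs(hh,X),[*x[:2],a],loss='soft_l1',f_scale=.002) for a in np.radians([-30,-10,10,30,50])),key=lambda r:r.cost)
print('base',r.x,np.degrees(r.x[2]),r.cost,len(hh), 'with ctr fixed',[ (lambda z:(np.degrees(z.x),z.cost))(least_squares(lambda a:bs(hh,[*x[:2],a[0]]),[a],loss='soft_l1',f_scale=.002)) for a in np.radians([-20,0,20,40])])
f=P[185:228,250:325].reshape(-1,3); f=f[(f[:,2]>.006)&(f[:,2]<.03)]
# foot: largest disc, boundary
hull=cv2.convexHull(f[:,:2].astype(np.float32))[:,0]; post=circ(hull,.076); print('post',post, circ(hull))
f=P[255:315,455:525].reshape(-1,3); f=f[(f[:,2]>.054)&(f[:,2]<.068)];  print('cup',circ(f[:,:2],.044),circ(f[:,:2]))
out={}
for nm,(cx,cy),z,rr in [('honey',(.65,-.07),(.08,.17),.0305),('mill',(.575,-.045),(.08,.12),.029),('salt',(.635,.064),(.08,.14),.022),('tin',(.70,.036),(.08,.13),.029)]:
    f=np.r_[F,Ft]; f=f[(f[:,2]>z[0])&(f[:,2]<z[1])&(np.hypot(f[:,0]-cx,f[:,1]-cy)<.05)]
    out[nm]=circ(f[:,:2],rr); print(nm,out[nm],len(f), 'rel wall frame',(out[nm]-x[:2])@n,(out[nm]-x[:2])@l)
print('base to wall',d-x[:2]@n,'y wrt post',(x[:2]-post)@l,'post wall',d-post@n)
E
```

```text
wall [0.9659205  0.25883894] 0.8932082249013172 yaw 15.001179967750943 36698 39913
tray [ 0.63946894 -0.00513682  0.65756826] 37.67588594730997 0.02683748033249713
base [ 0.64190938 -0.00783339  0.51509195] 29.512594817679414 0.0005931573338154466 1408 with ctr fixed [(array([29.58055212]), np.float64(0.0011309151039415137)), (array([29.58055255]), np.float64(0.0011309151039415174)), (array([29.58055195]), np.float64(0.0011309151039415656)), (array([29.58055208]), np.float64(0.0011309151039415202))]
post [0.73213304 0.30910615] [0.75094974 0.30986982 0.08973585]
cup [ 0.77074996 -0.18806798] [ 0.77090655 -0.18804415  0.0434466 ]
honey [ 0.65851384 -0.07456152] 1737 rel wall frame 0.00042604751464269845 -0.07198829586041171
mill [ 0.57961085 -0.04941585] 910 rel wall frame -0.06927928736895257 -0.02727641339729403
salt [0.64212575 0.06469094] 890 rel wall frame 0.02064041734604891 0.06676038240887873
tin [0.70736457 0.03688849] 357 rel wall frame 0.07645957016425954 0.023019081000561634
base to wall 0.2768616821153371 y wrt post -0.2795486465880003 post wall 0.10601720630901623
```

Everything fits: the wall yaw is 15° and the base is 277 mm from the tiles. It is skewed +14.5°, at y = -0.28 m from the post. I'll start with the left corner, so I'm moving there with the gripper shut and leaning back.

play_rows --increments '[[[50, -52, 0], [0, 0, 0], 1], [[100, -105, 0], [0, 0, 0], 1], [[200, -209, 0], [0, 10, 0], 1], [[300, -314, 0], [0, 20, 0], 1], [[417, -436, 0], [0, 30, 0], 1], [[417, -436, 0], [0, 40, 0], 1], [[417, -436, 0], [0, 40, 0], 1], [[417, -436, 0], [0, 40, 0], 1], [[417, -436, 0], [0, 40, 0], 1], [[417, -436, 0], [0, 40, 0], 1], [[417, -436, 0], [0, 40, 0], 1], [[417, -436, 0], [0, 40, 0], 1], [[417, -436, 0], [0, 40, 0], 1], [[417, -436, 0], [0, 40, 0], 1], [[417, -436, 0], [0, 40, 0], 1], [[417, -436, 0], [0, 40, 0], 1], [[417, -436, 0], [0, 40, 0], 1], [[417, -436, 0], [0, 40, 0], 1], [[417, -436, 0], [0, 40, 0], 1]]'

```text
time: 2.0
ee_pos: [0.4354, -0.0016, 0.2512]
tcp_rot: [-179.9, -39.8, 15.2]
wrist_force: [-0.4, 0.3, -0.1]
opening: 0.0001
grasp_force: 0.0
```

```bash
cat >> h.py <<'E'
N=np.array([.96592,.25884]);L=np.array([-.25884,.96592])
def where():
    o=telemetry.get_obs(); p=o['ee_pos']; m=R.from_euler('xyz',o['tcp_rot'],degrees=True).as_matrix()
    W=np.array([[*N,0],[*L,0],[0,0,1]])
    print('t %.1f n %.1f l %.1f z %.1f mm'%(o['time'],*(1000*W@p)),'tool axes in nlz:\n',np.round(W@m,3).T,'F',np.round(W@o['wrist_force'],1),'q',np.round(o['q'],0))
    return W@p,W@m
def inc(dn,dl,dz):
    p,m=where(); return np.round(m.T@np.array([dn,dl,dz]),1)
E
python3 -c "
from h import *
where()"
```

```text
t 2.0 n 420.2 l -114.3 z 251.2 mm tool axes in nlz:
 [[ 0.768  0.003  0.64 ]
 [ 0.005 -1.    -0.001]
 [ 0.64   0.004 -0.768]] F [-0.3  0.4 -0.1] q [-10. -49. -38.  64.  16. 160.]
```

play_rows --increments '[[[-20, 0, 30], [0, 0, 0], 1], [[-50, 0, 70], [0, 0, 0], 1], [[-80, 0, 110], [0, 0, 0], 1], [[-110, 0, 150], [0, 0, 0], 1], [[-122, 0, 170], [0, 0, 0], 1], [[-122, 0, 170], [0, 0, 0], 1], [[-122, 0, 170], [0, 0, 0], 1], [[-122, 0, 170], [0, 0, 0], 1]]'

```text
time: 2.8
ee_pos: [0.4513, 0.0033, 0.0455]
tcp_rot: [180.0, -40.0, 15.4]
wrist_force: [0.0, 0.3, -0.3]
opening: -0.0001
grasp_force: 0.0
```

```bash
python3 -c "
from h import *
where(); shot('scene','s1')"
```

```text
t 2.8 n 436.8 l -113.6 z 45.5 mm tool axes in nlz:
 [[ 0.766  0.005  0.643]
 [ 0.007 -1.     0.   ]
 [ 0.643  0.004 -0.766]] F [ 0.1  0.3 -0.3] q [ -8. -48. -61.  40.  15. 161.]
```

View pics/s1.png

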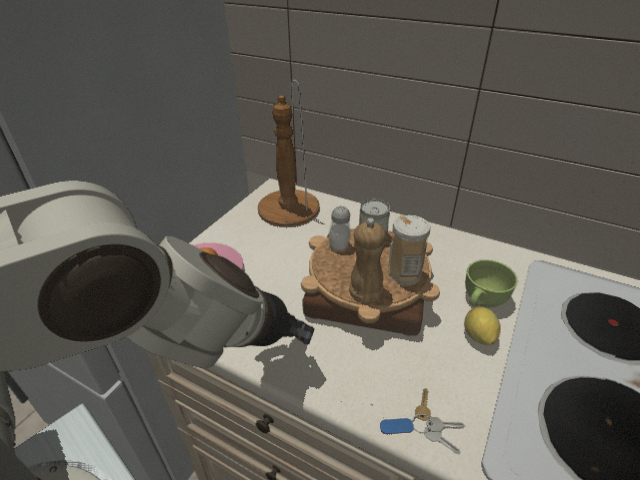

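The gripper is in front of the left corner, at (305,330) in this picture. I'm pushing slowly, drifting left to follow the corner's arc.

play_rows --increments '[[[9.5, 0, 11.6], [0, 0, 0], 1], [[17.9, 0, 18.7], [0, 0, 0], 1], [[21, 0, 21.3], [0, 0, 0], 1], [[24, 0, 23.9], [0, 0, 0], 1], [[27.1, -2, 26.4], [0, 0, 0], 1], [[30.2, -3.5, 29], [0, 0, 0], 1], [[33.2, -5, 31.6], [0, 0, 0], 1], [[36.3, -6, 34.2], [0, 0, 0], 1], [[39.4, -7.5, 36.7], [0, 0, 0], 1], [[42.4, -9, 39.3], [0, 0, 0], 1], [[45.5, -10.5, 41.9], [0, 0, 0], 1], [[48.6, -12, 44.4], [0, 0, 0], 1], [[51.6, -13.5, 47], [0, 0, 0], 1], [[54.7, -14.5, 49.6], [0, 0, 0], 1], [[57.7, -16, 52.2], [0, 0, 0], 1], [[60.8, -17.5, 54.7], [0, 0, 0], 1], [[63.9, -19, 57.3], [0, 0, 0], 1], [[66.9, -20.5, 59.9], [0, 0, 0], 1], [[70, -22, 62.4], [0, 0, 0], 1], [[73.1, -23, 65], [0, 0, 0], 1]]'

```text
time: 4.85
ee_pos: [0.5373, 0.0521, 0.0391]
tcp_rot: [-179.8, -39.7, 15.3]
wrist_force: [-16.9, -1.0, 8.4]
opening: -0.0004
grasp_force: 8.4
```

```bash
cat >> fit.py <<'E'
def bs(p,X):
    c,s=np.cos(X[2]),np.sin(X[2]); e=np.abs(np.c_[(p-X[:2])@[c,s],(p-X[:2])@[-s,c]])-.095
    return np.hypot(*np.maximum(e,0).T)+np.minimum(e.max(1),0)-.01
def measure(tag,guess=(.64,-.005,.5)):
    # base from brown pixels in scene+top views, z band; honey from lid
    im,d,P=shot('scene',tag+'s'); it,dt,Pt=shot('top',tag+'t')
    F=P.reshape(-1,3); C=im.reshape(-1,3).astype(int)
    m=(F[:,2]>.012)&(F[:,2]<.045)&(C[:,0]>C[:,2]+15)&(C[:,0]<130)
    g=F[:,:2]-np.array(guess[:2]); m&=(np.hypot(*g.T)<.17); b=F[m,:2]
    Ft=Pt.reshape(-1,3); m=(Ft[:,2]>.058)&(Ft[:,2]<.078)&(np.hypot(*(Ft[:,:2]-np.array(guess[:2])).T)<.17); q=Ft[m]
    x,c=fit_tray(q,guess[:2])
    r=least_squares(lambda X:bs(b,X),guess,loss='soft_l1',f_scale=.002).x
    r2=least_squares(lambda a:bs(b,[*x[:2],a[0]]),[guess[2]],loss='soft_l1',f_scale=.002).x
    post=np.array([.7321,.3091])
    for nm,X in(('base',r),('tray',[*x[:2],r2[0]])):
        X=np.array(X); print(nm,len(b),'n %.1f l %.1f'%(1000*X[:2]@N,1000*X[:2]@L),'x_home %.1f y_post %.1f skew %.1f deg'%(1000*(X[:2]@N-.7302),1000*(X[:2]-post)@L,np.degrees(X[2])-15),X)
    print('lobe phase (base frame deg, mod 60): %.1f cost %.4f'%((np.degrees(x[2]-r[2]))%60,c))
    A=np.r_[F,Ft]; cen=(r[:2]+x[:2])/2
    m=(A[:,2]>.176)&(A[:,2]<.192)&(np.hypot(*(A[:,:2]-cen).T)<.13)
    a=A[m]; 
    import scipy.cluster.hierarchy as hc
    if len(a):
        a=a[::max(1,len(a)//600)]; k=hc.fcluster(hc.linkage(a[:,:2]),.012,'distance')
        for j in set(k):
            if (k==j).sum()>20: s=a[k==j]; mid=(s[:,:2].min(0)+s[:,:2].max(0))/2; dd=mid-cen; print('z.18 blob',(k==j).sum(),'rel n %.1f l %.1f'%(1000*dd@N,1000*dd@L),'ext',np.ptp(s[:,:2],axis=0))
    return r,x
E
python3 -c "
from fit import *
where(); measure('m1',(.66,.0,.4))"
```

```text
t 4.8 n 532.5 l -88.7 z 39.1 mm tool axes in nlz:
 [[ 0.769  0.004  0.639]
 [ 0.007 -1.    -0.002]
 [ 0.639  0.006 -0.769]] F [-16.6   3.4   8.4] q [  1. -30. -53.  28.   9. 169.]
base 891 n 660.0 l -176.8 x_home -70.2 y_post -285.9 skew 1.5 deg [6.83277640e-01 5.15737878e-05 2.87835847e-01]
tray 891 n 659.5 l -172.8 x_home -70.7 y_post -281.9 skew 1.8 deg [0.68174674 0.00376206 0.29363847]
lobe phase (base frame deg, mod 60): 8.5 cost 0.0296
z.18 blob 744 rel n -20.9 l -67.9 ext [0.05937152 0.0600111 ]
z.18 blob 129 rel n -81.3 l -6.5 ext [0.03890628 0.05024216]
```

The left push turned the base 13° and moved it 44 mm forward. Next is the right corner, about 45 mm.

play_rows --increments '[[[-17, 0, -14], [0, 0, 0], 1], [[-34.5, 0, -29], [0, 0, 0], 1], [[-34.5, 40, -29], [0, 0, 0], 1], [[-34.5, 85, -29], [0, 0, 0], 1], [[-34.5, 130, -29], [0, 0, 0], 1], [[-34.5, 168, -29], [0, 0, 0], 1], [[-34.5, 168, -29], [0, 0, 0], 1], [[-17, 168, -14], [0, 0, 0], 1], [[-4, 168, -3], [0, 0, 0], 1], [[0, 168, 0], [0, 0, 0], 1], [[3.1, 168.5, 2.6], [0, 0, 0], 1], [[6.1, 169.5, 5.1], [0, 0, 0], 1], [[9.2, 170.5, 7.7], [0, 0, 0], 1], [[12.3, 171.5, 10.2], [0, 0, 0], 1], [[15.4, 172, 12.8], [0, 0, 0], 1], [[18.4, 173, 15.4], [0, 0, 0], 1], [[21.5, 174, 17.9], [0, 0, 0], 1], [[24.6, 174.5, 20.5], [0, 0, 0], 1], [[27.6, 175, 23], [0, 0, 0], 1], [[30.7, 175.5, 25.6], [0, 0, 0], 1]]'

```text
time: 6.95
ee_pos: [0.6219, -0.1079, 0.0389]
tcp_rot: [-180.0, -39.7, 15.2]
wrist_force: [-15.4, -8.6, 7.8]
opening: 0.0
grasp_force: 8.7
```

```bash
python3 -c "
from fit import *
where(); measure('m2',(.70,.0,.4))"
```

```text
t 7.0 n 572.8 l -265.2 z 38.9 mm tool axes in nlz:
 [[ 0.77   0.003  0.638]
 [ 0.004 -1.    -0.   ]
 [ 0.638  0.003 -0.77 ]] F [-17.1  -4.4   7.8] q [-18. -10. -38.  27.  21. 153.]
base 39 n 716.4 l -239.6 x_home -13.8 y_post -348.7 skew -3.4 deg [ 0.75400141 -0.04603966  0.20330966]
tray 39 n 664.0 l -164.1 x_home -66.2 y_post -273.2 skew 55.2 deg [0.68387978 0.01334341 1.22453248]
lobe phase (base frame deg, mod 60): 45.0 cost 0.0425
z.18 blob 702 rel n -17.6 l -39.5 ext [0.06082504 0.06074419]
z.18 blob 22 rel n -93.0 l 20.7 ext [0.02032882 0.03820132]
```

play_rows --increments '[[[3.1, 0.5, 2.6], [0, 0, 0], 1], [[5.4, 1, 4.5], [0, 0, 0], 1], [[-12, 0, -10], [0, 0, 0], 1], [[-42, 0, -35], [0, 0, 0], 1], [[-42, -40, -35], [0, 0, 0], 1], [[-42, -85, -35], [0, 0, 0], 1], [[-42, -130, -35], [0, 0, 0], 1], [[-42, -162, -35], [0, 0, 0], 1], [[-42, -162, -35], [0, 0, 0], 1], [[-42, -162, -35], [0, 0, 0], 1]]'

```text
time: 8.05
ee_pos: [0.5272, 0.0358, 0.0397]
tcp_rot: [-179.9, -39.9, 15.5]
wrist_force: [-0.1, -1.2, -0.1]
opening: -0.0
grasp_force: 0.0
```

```bash
python3 -c "
from fit import *
where(); measure('m3',(.70,.015,.43))"
```

```text
t 8.1 n 518.5 l -101.9 z 39.7 mm tool axes in nlz:
 [[ 0.768  0.007  0.641]
 [ 0.009 -1.    -0.001]
 [ 0.641  0.007 -0.768]] F [-0.4 -1.1 -0.1] q [ -2. -32. -54.  29.  11. 167.]
base 1126 n 689.8 l -171.8 x_home -40.4 y_post -280.9 skew 10.3 deg [0.7107232  0.01258028 0.44197005]
tray 1126 n 689.3 l -170.2 x_home -40.9 y_post -279.2 skew 10.3 deg [0.70987706 0.0140673  0.44208884]
lobe phase (base frame deg, mod 60): 8.3 cost 0.0343
z.18 blob 670 rel n -11.4 l -69.8 ext [0.06090629 0.06136599]
z.18 blob 123 rel n -80.7 l -18.0 ext [0.03910112 0.04837645]
```

play_rows --increments '[[[11.5, 0, 9.6], [0, 0, 0], 1], [[21.5, 0, 18], [0, 0, 0], 1], [[24.6, 0, 20.5], [0, 0, 0], 1], [[27.6, -1.5, 23.1], [0, 0, 0], 1], [[30.7, -3, 25.6], [0, 0, 0], 1], [[33.8, -4.5, 28.2], [0, 0, 0], 1], [[36.9, -6, 30.8], [0, 0, 0], 1], [[39.9, -7.5, 33.3], [0, 0, 0], 1], [[43, -8.5, 35.9], [0, 0, 0], 1], [[46.1, -10, 38.5], [0, 0, 0], 1], [[49.2, -11.5, 41], [0, 0, 0], 1], [[52.2, -13, 43.6], [0, 0, 0], 1], [[55.3, -14.5, 46.2], [0, 0, 0], 1], [[58.4, -16, 48.7], [0, 0, 0], 1], [[61.4, -17, 51.3], [0, 0, 0], 1], [[64, -17.5, 53.4], [0, 0, 0], 1]]'

```text
time: 9.75
ee_pos: [0.602, 0.0731, 0.0378]
tcp_rot: [-179.8, -39.6, 15.2]
wrist_force: [-17.9, 0.0, 8.3]
opening: -0.0002
grasp_force: 8.4
```

```bash
python3 -c "
from fit import *
where(); measure('m4',(.735,.02,.27))"
```

```text
t 9.8 n 600.4 l -85.2 z 37.8 mm tool axes in nlz:
 [[ 0.771  0.003  0.637]
 [ 0.006 -1.    -0.003]
 [ 0.637  0.006 -0.771]] F [-17.3   4.7   8.3] q [  4. -18. -45.  24.   8. 171.]
base 708 n 724.2 l -174.6 x_home -6.0 y_post -283.7 skew -0.7 deg [0.74475341 0.0188231  0.24986275]
tray 708 n 726.9 l -172.3 x_home -3.3 y_post -281.4 skew -2.0 deg [0.746704   0.02172048 0.22745345]
lobe phase (base frame deg, mod 60): 8.5 cost 0.0339
z.18 blob 946 rel n -25.0 l -67.7 ext [0.06037937 0.06134311]
z.18 blob 246 rel n -85.6 l -4.4 ext [0.03596845 0.04903759]
```

The base is now home: x ≈ -5 mm, skew ≈ -1°, 282 mm right of the post. Honey sits about 70° to the right of front. I'm retreating and lining up beside the front lobe at rim height.

play_rows --increments '[[[-15, 0, -13], [0, 0, 0], 1], [[-30.7, 0, -25.6], [0, 0, 0], 1], [[-28.3, 0, -62.1], [0, 0, 0], 1], [[-28.3, 45, -62.1], [0, 0, 0], 1], [[-28.3, 90, -62.1], [0, 0, 0], 1], [[-28.3, 135, -62.1], [0, 0, 0], 1], [[-28.3, 148, -62.1], [0, 0, 0], 1], [[-28.3, 148, -62.1], [0, 0, 0], 1], [[-28.3, 148, -62.1], [0, 0, 0], 1]]'

```text
time: 10.75
ee_pos: [0.5827, -0.0852, 0.0678]
tcp_rot: [-179.8, -39.7, 15.2]
wrist_force: [0.1, 0.3, -0.7]
opening: 0.0001
grasp_force: 0.0
```

```bash
python3 -c "
from fit import *
where(); measure('m5',(.742,.02,.25)); print(inc(50,0,0),inc(50,92,0))"
```

```text
t 10.8 n 540.8 l -233.1 z 67.8 mm tool axes in nlz:
 [[ 0.769  0.003  0.639]
 [ 0.006 -1.    -0.003]
 [ 0.639  0.006 -0.769]] F [ 0.2  0.3 -0.7] q [-17. -19. -42.  32.  20. 154.]
base 246 n 725.1 l -174.9 x_home -5.1 y_post -283.9 skew -1.0 deg [0.74567238 0.01879437 0.24395537]
tray 246 n 727.6 l -172.4 x_home -2.6 y_post -281.4 skew -2.2 deg [0.74740652 0.02184251 0.2229576 ]
lobe phase (base frame deg, mod 60): 8.7 cost 0.0347
z.18 blob 247 rel n -85.6 l -4.5 ext [0.03772336 0.04786045]
z.18 blob 948 rel n -25.4 l -67.2 ext [0.0614161  0.06032057]
t 10.8 n 541.2 l -232.0 z 68.3 mm tool axes in nlz:
 [[ 0.768  0.005  0.64 ]
 [ 0.008 -1.    -0.002]
 [ 0.64   0.007 -0.768]] F [ 0.4  0.3 -0.3] q [-17. -19. -42.  32.  20. 154.]
t 10.8 n 541.2 l -232.0 z 68.3 mm tool axes in nlz:
 [[ 0.768  0.005  0.64 ]
 [ 0.008 -1.    -0.002]
 [ 0.64   0.007 -0.768]] F [ 0.4  0.3 -0.3] q [-17. -19. -42.  32.  20. 154.]
[38.4  0.4 32. ] [ 38.9 -91.6  32.6]
```

View pics/m5t.png

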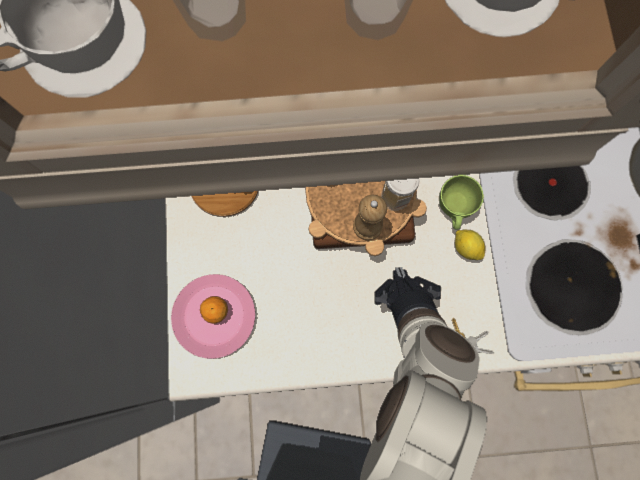

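The gripper tip at (402,272) is clear, just right of the front lobe at (375,247). I'll insert it and sweep left.

play_rows --increments '[[[15.4, 0, 12.8], [0, 0, 0], 1], [[30.7, 0, 25.6], [0, 0, 0], 1], [[37.6, 0, 31.4], [0, 0, 0], 1], [[37.6, -5, 31.4], [0, 0, 0], 1], [[37.2, -9, 31], [0, 0, 0], 1], [[36.5, -14, 30.4], [0, 0, 0], 1], [[35.8, -20, 29.8], [0, 0, 0], 1], [[35.3, -26, 29.4], [0, 0, 0], 1], [[35.3, -32, 29.4], [0, 0, 0], 1], [[35.3, -38, 29.4], [0, 0, 0], 1], [[35.3, -44, 29.4], [0, 0, 0], 1], [[35.3, -50, 29.4], [0, 0, 0], 1], [[35.3, -56, 29.4], [0, 0, 0], 1], [[35.3, -62, 29.4], [0, 0, 0], 1], [[35.3, -68, 29.4], [0, 0, 0], 1], [[35.3, -74, 29.4], [0, 0, 0], 1], [[35.3, -80, 29.4], [0, 0, 0], 1], [[35.3, -86, 29.4], [0, 0, 0], 1], [[35.3, -90, 29.4], [0, 0, 0], 1], [[35.3, -90, 29.4], [0, 0, 0], 1]]'

```text
time: 12.85
ee_pos: [0.6035, 0.0145, 0.0688]
tcp_rot: [-179.9, -39.8, 15.4]
wrist_force: [0.1, -0.2, -0.5]
opening: 0.0
grasp_force: 0.0
```

play_rows --increments '[[[0, 6, 0], [0, 0, 0], 1], [[-19, 6, -16], [0, 0, 0], 1], [[-35, 6, -29], [0, 0, 0], 1], [[-35, 6, -29], [0, 0, 0], 1]]'

```text
time: 13.25
ee_pos: [0.56, -0.0049, 0.0681]
tcp_rot: [-179.9, -39.8, 15.3]
wrist_force: [0.7, 0.8, 0.3]
opening: 0.0
grasp_force: 0.0
```

```bash
python3 -c "
from fit import *
where(); measure('m6',(.742,.02,.25))"
```

```text
t 13.2 n 539.7 l -149.7 z 68.1 mm tool axes in nlz:
 [[ 0.769  0.004  0.64 ]
 [ 0.006 -1.    -0.002]
 [ 0.64   0.005 -0.769]] F [0.9 0.6 0.3] q [ -7. -26. -47.  32.  14. 162.]
base 839 n 724.6 l -174.9 x_home -5.6 y_post -284.0 skew -0.8 deg [0.74517178 0.01862327 0.24770485]
tray 839 n 722.1 l -174.1 x_home -8.1 y_post -283.2 skew 0.5 deg [0.74254619 0.01875226 0.27053361]
lobe phase (base frame deg, mod 60): 33.1 cost 0.0175
z.18 blob 704 rel n -56.1 l -41.1 ext [0.05878089 0.06081311]
z.18 blob 119 rel n -71.5 l 40.1 ext [0.0358324 0.0484834]
```

View pics/m6t.png

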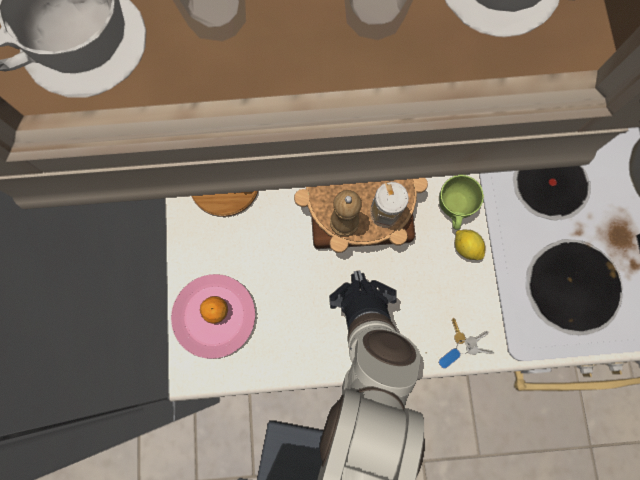

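The tray turned about 36°. The mill is at (346,210), honey at (391,203), and the next lobe at (400,236). The second stroke will use that lobe.

play_rows --increments '[[[0, 45, 0], [0, 0, 0], 1], [[0, 90, 0], [0, 0, 0], 1], [[0, 132, 0], [0, 0, 0], 1], [[0, 132, 0], [0, 0, 0], 1], [[0, 132, 0], [0, 0, 0], 1], [[25, 132, 21], [0, 0, 0], 1], [[45, 132, 37.5], [0, 0, 0], 1], [[51.5, 132, 42.9], [0, 0, 0], 1], [[51.5, 132, 42.9], [0, 0, 0], 1]]'

```text
time: 14.25
ee_pos: [0.6622, -0.1118, 0.0694]
tcp_rot: [-179.9, -39.9, 15.5]
wrist_force: [0.5, 0.8, 2.6]
opening: -0.0001
grasp_force: 1.1
```

```bash
python3 -c "
from fit import *
where(); measure('m7',(.742,.02,.25))"
```

```text
t 14.2 n 610.7 l -279.4 z 69.4 mm tool axes in nlz:
 [[ 0.767  0.007  0.642]
 [ 0.01  -1.    -0.001]
 [ 0.642  0.007 -0.767]] F [0.7 0.7 2.6] q [-18.  -6. -31.  30.  21. 153.]
base 132 n 724.5 l -176.9 x_home -5.7 y_post -286.0 skew -1.0 deg [0.74563354 0.01662834 0.24378851]
tray 132 n 721.8 l -175.4 x_home -8.4 y_post -284.4 skew -3.6 deg [0.74262717 0.01744503 0.19911517]
lobe phase (base frame deg, mod 60): 34.1 cost 0.0196
z.18 blob 857 rel n -56.0 l -38.7 ext [0.05860661 0.05944967]
z.18 blob 46 rel n -76.4 l 44.2 ext [0.02502166 0.04643756]
```

View pics/m7t.png

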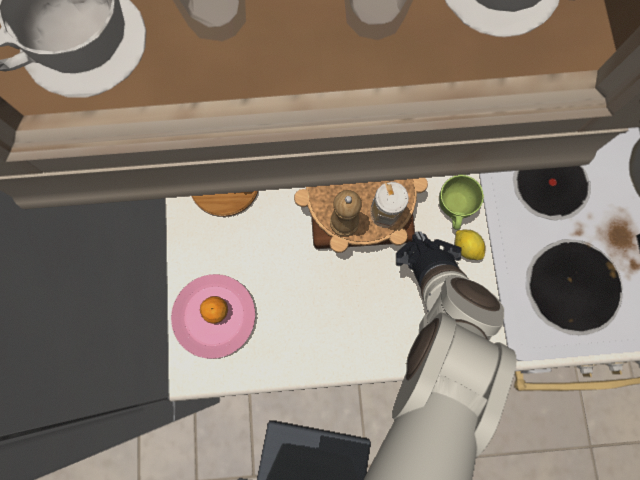

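The tip is in the gap to the right of the lobe. The gripper is close to the lemon but moving away from it. I'll sweep left and slightly outward.

play_rows --increments '[[[-3, -5, -2.6], [0, 0, 0], 1], [[-5.4, -13.5, -4.5], [0, 0, 0], 1], [[-7.3, -19, -6.1], [0, 0, 0], 1], [[-9.2, -25, -7.7], [0, 0, 0], 1], [[-11.5, -32, -9.6], [0, 0, 0], 1], [[-12.7, -38, -10.6], [0, 0, 0], 1], [[-14, -45, -11.7], [0, 0, 0], 1], [[-15.4, -52, -12.8], [0, 0, 0], 1], [[-16.2, -58, -13.5], [0, 0, 0], 1], [[-17, -65, -14.1], [0, 0, 0], 1], [[-17.7, -73, -14.7], [0, 0, 0], 1], [[-17.7, -78, -14.7], [0, 0, 0], 1], [[-17.7, -79, -14.7], [0, 0, 0], 1], [[-17.7, -79, -14.7], [0, 0, 0], 1]]'

```text
time: 15.75
ee_pos: [0.6178, -0.043, 0.0689]
tcp_rot: [-179.9, -39.9, 15.4]
wrist_force: [0.3, -0.3, -0.5]
opening: 0.0
grasp_force: 0.0
```

```bash
python3 -c "
from fit import *
where(); measure('m8',(.742,.02,.25))"
```

```text
t 15.8 n 585.6 l -201.5 z 68.9 mm tool axes in nlz:
 [[ 0.768  0.005  0.641]
 [ 0.008 -1.    -0.001]
 [ 0.641  0.006 -0.768]] F [ 0.2 -0.4 -0.5] q [-11. -16. -39.  30.  17. 159.]
base 208 n 729.5 l -173.3 x_home -0.7 y_post -282.3 skew -1.1 deg [0.74947598 0.02146308 0.24204622]
tray 208 n 726.9 l -175.2 x_home -3.3 y_post -284.2 skew 0.5 deg [0.74743201 0.01895315 0.27038079]
lobe phase (base frame deg, mod 60): 0.8 cost 0.0232
z.18 blob 689 rel n -69.6 l -3.0 ext [0.05876494 0.06132082]
z.18 blob 117 rel n -35.4 l 68.5 ext [0.04343532 0.04682186]
```

Honey is at the front. Backing away to check.

play_rows --increments '[[[0, 6, 0], [0, 0, 0], 1], [[-20, 6, -17], [0, 0, 0], 1], [[-50, 6, -42], [0, 0, 0], 1], [[-20, 60, -90], [0, 0, 0], 1], [[-20, 110, -120], [0, 0, 0], 1], [[-20, 160, -150], [0, 0, 0], 1], [[-20, 200, -170], [0, 0, 0], 1], [[-20, 200, -170], [0, 0, 0], 1], [[-20, 200, -170], [0, 0, 0], 1], [[-20, 200, -170], [0, 0, 0], 1]]'

```text
time: 16.85
ee_pos: [0.5512, -0.2705, 0.1858]
tcp_rot: [-179.9, -39.8, 15.2]
wrist_force: [-1.2, 1.1, -0.3]
opening: -0.0
grasp_force: 0.0
```

```bash
python3 -c "
from fit import *
where(); measure('m9',(.745,.02,.25))
P=np.load('pics/m9s.npz')['P']
f=P[185:228,250:325].reshape(-1,3); f=f[(f[:,2]>.006)&(f[:,2]<.03)]
post=circ(cv2.convexHull(f[:,:2].astype(np.float32))[:,0],.076); f=P[255:315,455:525].reshape(-1,3); f=f[(f[:,2]>.054)&(f[:,2]<.068)]; print(post,circ(f[:,:2],.044))"
```

```text
t 16.9 n 462.4 l -404.0 z 185.8 mm tool axes in nlz:
 [[ 0.768  0.003  0.64 ]
 [ 0.005 -1.    -0.002]
 [ 0.64   0.005 -0.768]] F [-0.9  1.4 -0.3] q [-39. -11. -21.  55.  31. 133.]
base 742 n 729.2 l -173.1 x_home -1.0 y_post -282.2 skew -1.0 deg [0.74914552 0.02151243 0.24514177]
tray 742 n 728.4 l -174.1 x_home -1.8 y_post -283.2 skew -0.9 deg [0.74861969 0.02034375 0.2466753 ]
lobe phase (base frame deg, mod 60): 59.8 cost 0.0226
z.18 blob 857 rel n -70.8 l -2.7 ext [0.06035923 0.06034504]
z.18 blob 56 rel n -47.5 l 74.5 ext [0.0172808  0.04574093]fit.py:18: RuntimeWarning: Mean of empty slice.
  c0=p.mean(0)
  ret = um.true_divide(
Traceback (most recent call last):
  File "fit.py", line 19, in circ
    if r: return least_squares(lambda c:np.hypot(*(p-c).T)-r,c0,loss='soft_l1',f_scale=.003).x
                 ~~~~~~~~~~~~~^^^^^^^^^^^^^^^^^^^^^^^^^^^^^^^^^^^^^^^^^^^^^^^^^^^^^^^^^^^^^^
ValueError: Initial guess is outside of provided bounds
```

View pics/m9s.png

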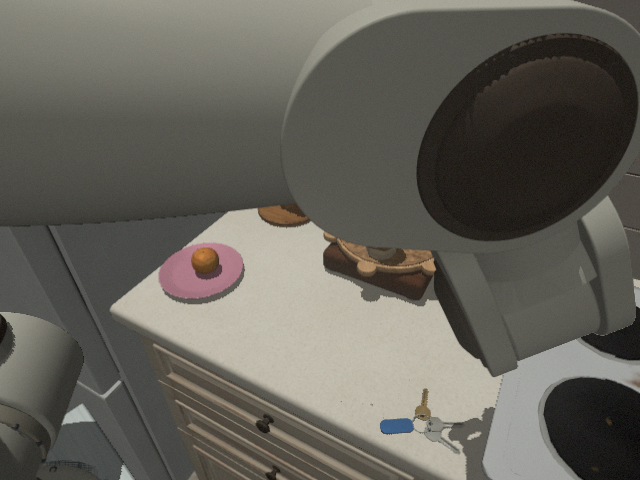

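The arm covers part of this view, but the base front at (380,270) is square and the fits agree: x ≈ -1 mm, skew ≈ -1°, honey at (-71, -3) mm. The cup and post had not moved in the top views. The arm is clear, so I'm handing in.

```bash
python3 -c "
from h import *
print(workorder.job_done())"
```

```text
the job is handed in; nothing more can be done
None
```

I handed the job in at about 17 s; no verdict came back. By my last measurements the base is about 1 mm from its home line, about 1° off square and 283 mm right of the post, with the honey jar at the front about 3 mm off the centre line. I didn't re-measure the post and cup at the end, but they looked unmoved in the earlier top views.

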